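# Set up the bench stock rest: prop leg down, frame held upright

## Task

The green stock rest is leaning back on its stop. First, while it still leans there, flip its red prop leg down past centre so that it snaps fully down; then swing the frame up until it stands upright and hold it there by hand, steady, for a colleague to tighten the pivot bolt: it tips back if let go, so finish while still holding it. Leave the jar, the can, the hardy block and the hammer where they are.

Things in the scene. Friction and masses are not known exactly. Their poses are not given: they have to be found in the camera images.
- foot: Fixed steel foot plate of the stock rest, 200 (x) x 180 (y) x 8 mm, bolted to the bench; origin at the centre of its underside. Two grey cheeks, up to 68 mm high, carry the frame's hub; a black stop, 83 mm high, stands on its -x side.
- frame: Green hinged frame, 0.9 kg. Origin on the hinge axis, mid-hub, 50 mm above the bench; z up the post, y along the hinge axis. It turns only about y: starts leaning 0.35 rad to the foot's -x on a stop; upright is z vertical; a second stop 0.107 rad beyond. Its offset jaw tips it to -x, also when upright; raising takes under 5 N at the roller. Post 25 x 25 mm, its top 145 mm above the hinge.
- roller (a point): Centre of the bare steel roller bar across the frame's top, 28 mm in diameter, does not spin, free for 100 mm along the frame's y, 200 mm above the hinge axis along z. It sits in a yoke 25 mm thick in x, 118 mm long in y: side plates end 216 mm above the hinge, crossbar's top 159 mm (27 mm of open space below the roller).
- leg (a joint): Red prop leg's angle on the frame: 0 = folded, sticking out to the frame's +y, 15 degrees above level; grows as it swings down; 1.745 = fully down (85 degrees below level), its rubber foot then 5 mm clear of the bench when the frame is upright. An over-centre spring drives it back to 0 below about 0.8, on to 1.745 above that, and keeps it at either end. About 0.2 N m moves it.
- leg_push (a point): Point on the leg's centreline, 90 mm out from its pivot; the leg is a 12 mm round bar, straight to 105 mm from the pivot, then its end bends 60 mm towards the frame's +x.
- leg_pivot (a point): Leg's pivot on the frame: 40 mm along the frame's +y, 100 mm above the hinge axis. The pivot axis is the frame's x; the leg swings in the frame's y-z plane.
- jar: Bystander: amber jar with black lid, 70 mm across, 90 mm high; origin under its centre.
- can: Bystander: blue can, 66 mm across, 120 mm high; origin under its centre.
- hardy: Bystander: dark steel hardy block, 70 x 70 x 60 mm; origin under its centre.
- hammer: Bystander: hammer lying along its x, 220 mm long; origin under its middle.
- jaw (a point): Centre of the dark steel jaw block on the frame, 40 x 70 x 45 mm (frame x, y, z), 62 mm to -x of the post and 95 mm above the hinge.

How it is judged:
By the outcome, as a careful person would: the job done as asked, in the order asked, and still so for the second after the job is handed in, while the arm keeps its last pose, push and grip.
It also fails if it takes over 48 s, if anything falls off the work surface, if the arm or the gripper's body presses on something with over 40 N, if the wrist force passes 120 N, or if a joint passes its speed limit or range.

## Robot

A 6-joint arm with a two-finger parallel gripper is mounted at the origin on the work surface. World frame = base frame: x ahead of the robot, y to its left, z up, the work surface at z = 0. Lengths are in m, angles in rad, forces in N, time in s.
With the tool pointing down it reaches from about 0.25 to 0.85 m from the base axis. Payload 12.5 kg.
Tool frame: the origin (TCP) lies on the centre line of the jaws, within the pads' length; the fingertips stand manip.tip_reach ahead of it and the grasp point (between the pads) lies 2 mm behind it (manip.tip_reach is the distance from the TCP to the fingertips, in m); x points along the fingers, y is the direction in which the jaws open and shut, and the axes are right-handed (so a half turn about x gives the same grasp; the last joint's range is limited). The gripper opens to 93 mm and grips with 3 to 60 N. Pads are 15 mm wide; open, the fingers measure 128 mm over their backs; the gripper's body (75 mm by 188 mm) begins 65 mm behind the grasp point.
Start: joints at [-1.211, 0.351, 1.652, -0, 1.139, -0.085], TCP at [0.237, -0.496, 0.197] pointing down, gripper open.
Joint ranges: [-2.75, 2.75], [-0.79, 2.1], [0.01, 2.65], [-1.57, 4.71], [0.07, 3.14], [-2.87, 2.87]. Speed limits (rad/s): [2.22, 2.22, 2.79, 3.14, 3.14, 3.14].

## Interface

Orientations are given as a unit quaternion [w, x, y, z].
In Python, from cell import manip gives the robot as it stands.
- The arm moves only by the tool servo_tool, never from a script. Its argument "motion" is a list of rows, each a list of 6 numbers: the shift along the tool's x, y, z in mm, then the turn, a rotation vector about the tool's x, y, z in rad. A call has 1 to 12 rows; each row is the pose to reach, as a shift and turn from the pose commanded when the call began, along the tool's axes at that moment; what a row does not reach only later rows make up. A row lasts 1/10 s, in which the tool goes at most 50 mm and 8.59 degrees, less where a joint would pass 70% of its speed; a pose out of reach is approached as far as the arm can. A call with a gripper value outside its range is refused whole. "hand" is the closure in counts, from 0 (fully open) to 255 (shut), set as the call begins (left out, the last holds). The fingers move at their own pace and stop on an object; the grip force is fixed at half the most. Time passes only in rows, so rows that repeat a pose let the fingers close. It gives the time, the measured TCP pose, the force and the opening at its end, in the units of the state.
- manip.state(): the state, without advancing time (a new reading comes with each control period).
- manip.camera(name): name is "side" or "top" or "wrist"; returns (picture, depth): 384x512x3 uint8, red, green, blue; 384x512 float32, m along the optical axis (not along the pixel's ray), 0 where there is no reading.
- manip.get_calibration(name): a dict with "camera_matrix" (3x3 intrinsics, pixels), "T" (4x4, takes a point from camera to world coordinates); the wrist camera has in their place "tool_from_camera" (4x4, takes a point from camera to tool coordinates, whose origin is the TCP and whose axes are the tool frame's). Camera axes: x right, y down, z forward; pixel columns grow to the right and rows downward; lengths in m; the calibration is good to about 2 mm. A picture is of the moment at which its call begins: read the wrist's pose just before it. get_calibration takes no time and is no camera call.
- manip.finish_job(): hands the job in, once; it reports no verdict.
The state is a dict: "time_s": time; "joints": joint angles; "dq": joint speeds; "joint_efforts": joint torques, N m; "tool_pos": TCP position; "orientation": TCP orientation; "force": force on the tool from outside, world axes, zero at the start; "wrist_torque": the same for the moment, N m; "opening": opening from 0.0 (shut) to 1.0 (fully open).
Only numpy, scipy, OpenCV 4.12 (cv2) and the standard library are available. Lean on these libraries where they do the work, as an engineer would, in place of code of your own. Each camera call takes 0.05 s, during which the arm holds its last target.

## Working session

There is one attempt and no reset: what is moved stays moved. The work goes in short steps, Python scripts to look and compute and a tool call to move; the robot and the scene stay as the last step left them, time stands still between calls to the robot, and variables do not carry over. Pictures are saved under pics/ and viewed, and the job is handed in when it is done.

Besides the shell and the picture viewer there is one more tool, called after "Emit:" as name(argument=value, ...) on one line, values as JSON. servo_tool: Moves the arm, as the interface text tells. Its arguments: {"type":"object","properties":{"motion":{"type":"array"},"hand":{"type":"number"}},"required":["motion"]}

```bash
mkdir -p pics; ls; python3 - <<'E'
from cell import manip
import cv2,numpy as np
print(manip.state(), manip.tip_reach)
for n in ("side","top"):
    c=manip.get_calibration(n);print(n,c)
    p,d=manip.camera(n);cv2.imwrite(f"pics/{n}0.png",p[:,:,::-1]);np.save(f"pics/{n}0.npy",d);np.save(f"pics/{n}0rgb.npy",p)
print(manip.get_calibration("wrist"))
E
```

```text
pics
{'time_s': 0.0, 'joints': array([-1.21058384e+00,  3.51226526e-01,  1.65240216e+00, -9.39418585e-06,
        1.13910592e+00, -8.46262303e-02]), 'dq': array([-0.00089081,  0.00052981,  0.00048624, -0.00167588, -0.0004942 ,
        0.00096943]), 'joint_efforts': array([ 1.09214747e-03, -4.97314274e+01, -2.85255003e+01,  6.99546444e-02,
        2.56926933e-02, -1.51552190e-04]), 'tool_pos': array([ 0.23655192, -0.49613159,  0.1964151 ]), 'orientation': array([-0.15558254, -0.68962949, -0.15638154,  0.68974637]), 'force': array([-0.44195654, -0.28570075,  0.61780046]), 'wrist_torque': array([-0.0127986 ,  0.01967872, -0.03602614]), 'opening': 0.9985415125082353} 0.017
side {'camera_matrix': array([[379.05526274,   0.        , 250.12021103],
       [  0.        , 379.05526274, 194.25149426],
       [  0.        ,   0.        ,   1.        ]]), 'T': array([[-0.94269636, -0.17388468,  0.28475901,  0.29605343],
       [-0.33346702,  0.51942555, -0.78676353,  0.92434977],
       [-0.01110498, -0.83663685, -0.54764538,  0.8038941 ],
       [ 0.        ,  0.        ,  0.        ,  1.      
[... 365 characters left out ...]
 [-6.75853178e-03, -4.89322796e-02, -9.98779232e-01,
         1.42045944e+00],
       [ 0.00000000e+00,  0.00000000e+00,  0.00000000e+00,
         1.00000000e+00]])}
{'camera_matrix': array([[304.21224414,   0.        , 252.78725298],
       [  0.        , 304.21224414, 196.35556176],
       [  0.        ,   0.        ,   1.        ]]), 'tool_from_camera': array([[ 4.85293950e-04, -2.71229964e-01,  9.62514453e-01,
        -1.88176173e-01],
       [ 9.99999490e-01,  9.84389152e-04, -2.26799575e-04,
         3.11460469e-04],
       [-8.85973946e-04,  9.62514071e-01,  2.71230303e-01,
        -7.55120233e-02],
       [ 0.00000000e+00,  0.00000000e+00,  0.00000000e+00,
         1.00000000e+00]])}
```

View pics/side0.png

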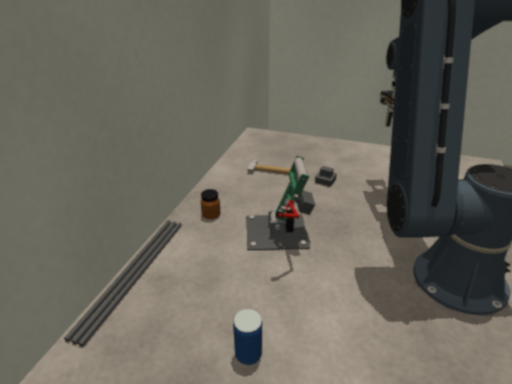

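View pics/top0.png

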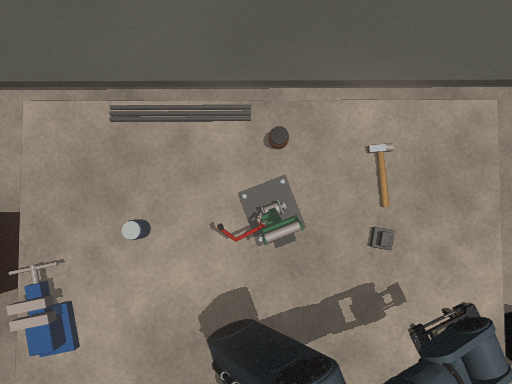

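```bash
python3 - <<'E'
import cv2,numpy as np
p=np.load("pics/top0rgb.npy")[160:270,190:330,::-1]
cv2.imwrite("pics/topz.png",cv2.resize(p,None,fx=5.5,fy=5.4,interpolation=cv2.INTER_CUBIC))
p=np.load("pics/side0rgb.npy")[140:260,220:360,::-1]
cv2.imwrite("pics/sidez.png",cv2.resize(p,None,fx=5.,fy=5.,interpolation=cv2.INTER_CUBIC))
E
```

```text
(no output)
```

View pics/topz.png

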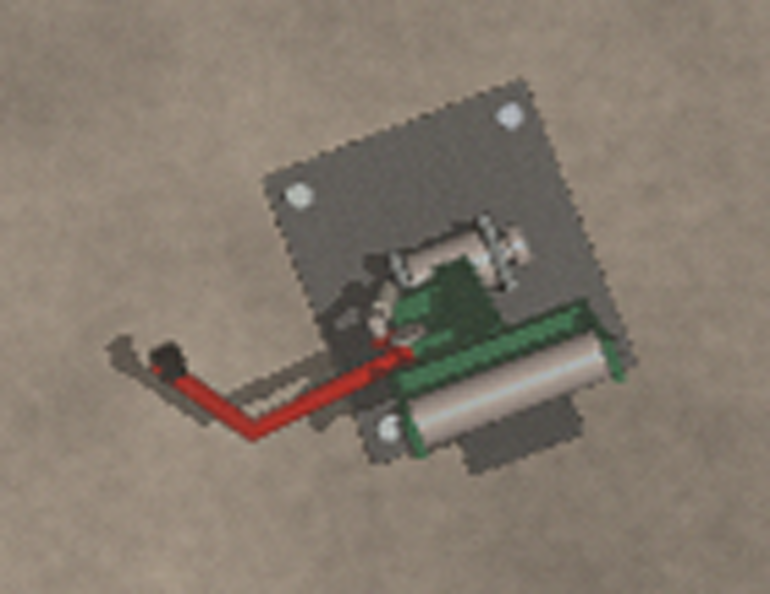

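View pics/sidez.png

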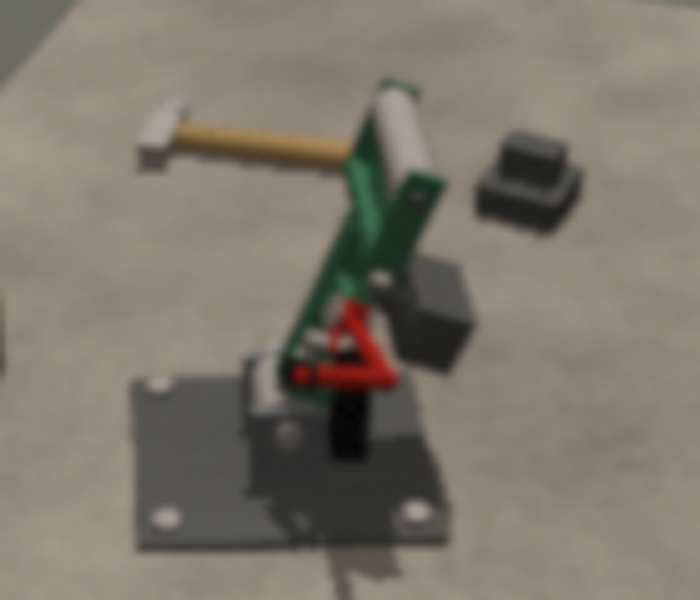

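```bash
cat > h.py <<'E'
import numpy as np,cv2
from scipy.spatial.transform import Rotation as R
from cell import manip
def ray(n,u,v,z):
    c=manip.get_calibration(n);T=c["T"];K=c["camera_matrix"]
    d=T[:3,:3]@np.linalg.inv(K)@[u,v,1];o=T[:3,3]
    return o+d*(z-o[2])/d[2]
def proj(n,P):
    c=manip.get_calibration(n);T=c["T"];q=T[:3,:3].T@(np.asarray(P)-T[:3,3]);q=c["camera_matrix"]@q
    return q[:2]/q[2]
E
python3 - <<'E'
from h import *
z=[(265,178),(524,82),(634,362),(372,463)]
P=np.array([ray("top",a/5.5+190-.4,b/5.4+160-.4,.008) for a,b in z]);print(P.round(4))
# order: image up = +x. corners: (+x,+y),(+x,-y),(-x,-y),(-x,+y)
print([np.linalg.norm(P[i]-P[(i+1)%4]).round(4) for i in range(4)])
c=P.mean(0)
ex=(P[0]+P[1]-P[2]-P[3]);ey=(P[0]+P[3]-P[1]-P[2])
print(c,np.degrees(np.arctan2(ex[1],ex[0])),np.degrees(np.arctan2(ey[1],ey[0]))-90)
# side
z=[(133,382),(448,545),(138,548)]
for a,b in z: print(ray("side",a/5+220-.4,b/5+140-.4,.008).round(4))
# depth-based: red, roller
p=np.load("pics/top0rgb.npy").astype(int);d=np.load("pics/top0.npy")
c=manip.get_calibration("top");K=c["camera_matrix"];T=c["T"]
m=(p[...,0]>120)&(p[...,1]<70)&(p[...,2]<70)
for v,u in np.argwhere(m)[::8]:
    q=T[:3,:3]@(np.linalg.inv(K)@[u,v,1]*d[v,u])+T[:3,3];print(u,v,q.round(3))
for u,v in [(266,237),(280,232),(295,225)]:
    q=T[:3,:3]@(np.linalg.inv(K)@[u,v,1]*d[v,u])+T[:3,3];print('roller',u,v,q.round(3))
E
```

```text
[[ 0.6155  0.0737  0.008 ]
 [ 0.6778 -0.0921  0.008 ]
 [ 0.4958 -0.1611  0.008 ]
 [ 0.4309  0.0056  0.008 ]]
[np.float64(0.1771), np.float64(0.1946), np.float64(0.1788), np.float64(0.1967)]
[ 0.55499915 -0.04348246  0.008     ] 20.512166276321874 20.95012034752898
[ 0.6763 -0.0827  0.008 ]
[0.4303 0.0156 0.008 ]
[0.6136 0.0808 0.008 ]
258 223 [0.513 0.002 0.138]
260 226 [ 0.504 -0.004  0.155]
218 228 [0.5   0.123 0.204]
223 230 [0.494 0.108 0.199]
256 230 [0.492 0.009 0.158]
251 231 [0.489 0.024 0.16 ]
226 232 [0.487 0.099 0.194]
251 232 [0.485 0.024 0.16 ]
229 233 [0.484 0.091 0.189]
226 234 [0.481 0.1   0.192]
246 234 [0.479 0.04  0.164]
231 235 [0.478 0.085 0.184]
247 235 [0.477 0.036 0.167]
241 236 [0.474 0.055 0.172]
233 237 [0.471 0.079 0.182]
243 237 [0.47  0.049 0.168]
238 238 [0.468 0.064 0.175]
237 239 [0.465 0.067 0.175]
roller 266 237 [ 0.476 -0.021  0.249]
roller 280 232 [ 0.49  -0.062  0.249]
roller 295 225 [ 0.51  -0.105  0.248]
```

```bash
python3 - <<'E'
from h import *
def dp(n,u,v):
    c=manip.get_calibration(n);K=c["camera_matrix"];T=c["T"];d=np.load(f"pics/{n}0.npy")
    return T[:3,:3]@(np.linalg.inv(K)@[u,v,1]*d[v,u])+T[:3,3]
for u,v in [(255,225),(270,235),(300,240),(250,240),(250,260),(240,280)]: print('side',u,v,dp('side',u,v).round(4))
for u,v in [(255,195),(285,190),(200,150),(200,200),(350,200)]: print('top',u,v,dp('top',u,v).round(4))
# bolts: foot top screws in both
for a,b in [(300,195),(510,115),(390,428)]: print('bolt top',ray('top',a/5.5+189.6,b/5.4+159.6,.011).round(4))
for a,b in [(166,517),(158,384),(417,510)]: print('bolt side',ray('side',a/5+219.6,b/5+139.6,.011).round(4))
for n in('top','side'):
    p=np.load(f"pics/{n}0rgb.npy");h=cv2.cvtColor(p,cv2.COLOR_RGB2HSV)
    m=(h[...,0]<5)|(h[...,0]>175); m=(m&(h[...,1]>170)&(h[...,2]>80)).astype('uint8')
    k,l,s,ce=cv2.connectedComponentsWithStats(m);print(n,s[1:])
E
```

```text
side 255 225 [ 0.6305 -0.0445  0.0075]
side 270 235 [ 0.5643 -0.0025  0.0136]
side 300 240 [ 0.4673 -0.0168  0.0072]
side 250 240 [0.6211 0.0332 0.0055]
side 250 260 [5.917e-01 1.163e-01 3.000e-04]
side 240 280 [ 0.5929  0.1998 -0.0043]
top 255 195 [0.607  0.0132 0.0035]
top 285 190 [ 0.6244 -0.0926  0.0034]
top 200 150 [0.7673 0.2084 0.0012]
top 200 200 [ 0.5898  0.2078 -0.0014]
top 350 200 [ 0.5888 -0.3208  0.0036]
bolt top [0.6042 0.0512 0.011 ]
bolt top [ 0.6561 -0.0828  0.011 ]
bolt top [ 0.4536 -0.0059  0.011 ]
bolt side [0.6055 0.0504 0.011 ]
bolt side [ 0.6575 -0.0823  0.011 ]
bolt side [ 0.4556 -0.0077  0.011 ]
top [[259 223   1   1   1]
 [222 225  43  16 121]
 [218 228   1   1   1]]
side [[283 201  16  16 103]
 [279 213   3   3   7]]
```

```bash
cat >> h.py <<'E'
yaw=np.radians(21.0);C=np.array([0.556,-0.0447,0.05])
ex=np.array([np.cos(yaw),np.sin(yaw),0]);ey=np.array([-np.sin(yaw),np.cos(yaw),0]);ez=np.array([0,0,1.])
def FR(lean): # frame axes cols
    zx=-np.sin(lean)*ex+np.cos(lean)*ez; xx=np.cos(lean)*ex+np.sin(lean)*ez
    return np.stack([xx,ey,zx],1)
def F(p,lean=.35): return C+FR(lean)@np.asarray(p,float)
def leg(r,a,b=0): # point on leg at r, angle a, bend b along +x (frame coords)
    e=np.radians(15)-a
    return np.array([b,.04+r*np.cos(e),.1+r*np.sin(e)])
E
python3 - <<'E'
from h import *
print('roller mid obs',ray('top',282-.4,231.8-.4,.252).round(4),F([0,0,.2]))
for n,p in dict(roller=[0,0,.214],e1=[0,.05,.21],e2=[0,-.05,.21],hub=[0,0,.0],piv=leg(0,0),elbow=leg(.105,0),tip=leg(.105,0,.06)).items():
    P=F(p);print(n,P.round(4),'top',((proj('top',P)-[189.6,159.6])*[5.5,5.4]).round(),'side',((proj('side',P)-[219.6,139.6])*5).round())
E
```

```text
roller mid obs [ 0.4921 -0.0663  0.252 ] [ 0.49197546 -0.06927672  0.23787454]
roller [ 0.4875 -0.071   0.251 ] top [515. 396.] side [414. 127.]
e1 [ 0.4709 -0.0238  0.2473] top [425. 427.] side [424. 175.]
e2 [ 0.5067 -0.1172  0.2473] top [602. 360.] side [401.  94.]
hub [ 0.556  -0.0447  0.05  ] top [453. 269.] side [284. 398.]
piv [ 0.5097 -0.0196  0.1439] top [414. 348.] side [349. 313.]
elbow [0.4646 0.0717 0.1695] top [253. 428.] side [388. 377.]
tip [0.5172 0.0919 0.19  ] top [214. 338.] side [289. 350.]
```

```bash
cat >> h.py <<'E'
def cur():
    s=manip.state();q=s["orientation"];return s["tool_pos"],R.from_quat([q[1],q[2],q[3],q[0]]),s
def row(p,Rt,ref=None):
    p0,R0=(cur()[:2] if ref is None else ref)
    sh=R0.inv().apply(np.asarray(p)-p0)*1000
    rv=(R0.inv()*Rt).as_rotvec();return np.r_[sh.round(0),rv.round(3)].tolist()
def tool(xd,yd):
    xd=xd/np.linalg.norm(xd);yd=yd-xd*(yd@xd);yd/=np.linalg.norm(yd)
    return R.from_matrix(np.stack([xd,yd,np.cross(xd,yd)],1))
E
python3 - <<'E'
from h import *
p,r,s=cur();print(p,r.as_matrix().round(2))
th=np.radians(25)
xd=-ez*np.cos(th)-ey*np.sin(th)
for sg in(1,-1):
    Rt=tool(xd,sg*ex);print(sg,row(p,Rt))
    # tip above the leg at r=.095,a=0 : 40 mm above
    P=F(leg(.092,0)); print(P)
    tcp=P+ez*.045-xd*manip.tip_reach
    print(row(tcp,Rt),row(p+[0,0,.2],Rt))
E
```

```text
[ 0.23654854 -0.49616276  0.19644183] [[-0.    0.43 -0.9 ]
 [ 0.   -0.9  -0.43]
 [-1.   -0.   -0.  ]]
1 [0.0, 0.0, 0.0, -1.467, -0.353, 0.326]
[0.47018403 0.06039162 0.16630501]
[-30.0, -409.0, -451.0, -1.467, -0.353, 0.326] [-200.0, -0.0, -0.0, -1.467, -0.353, 0.326]
-1 [0.0, 0.0, 0.0, 1.62, 0.333, 0.36]
[0.47018403 0.06039162 0.16630501]
[-30.0, -409.0, -451.0, 1.62, 0.333, 0.36] [-200.0, -0.0, -0.0, 1.62, 0.333, 0.36]
```

Emit:
servo_tool(motion=[[-50,0,0,0,0,0],[-100,0,0,0,0,0],[-150,0,0,-0.1,0,0],[-190,0,0,-0.25,0,0],[-190,-30,-35,-0.4,0,0],[-190,-65,-70,-0.55,0,0],[-190,-100,-110,-0.7,0,0],[-190,-135,-145,-0.85,0,0],[-190,-170,-185,-1,0,0],[-190,-200,-220,-1.1,0,0],[-190,-235,-255,-1.2,0,0],[-190,-265,-290,-1.3,0,0]], hand=255)

```text
time_s: 1.3
tool_pos: [0.3844, -0.1303, 0.3869]
orientation: [0.543, 0.454, 0.542, -0.454]
force: [1.5, -1.2, 0.8]
opening: 0.028
```

```bash
python3 - <<'E'
from h import *
p,r,s=cur();print(p,r.as_matrix().round(2),s["joints"].round(2),s["opening"])
th=np.radians(25)
xd=-ez*np.cos(th)-ey*np.sin(th);Rt=tool(xd,ex)
P=F(leg(.092,0));tcp=P+ez*.035-xd*manip.tip_reach
print(tcp,row(tcp,Rt),row(tcp+[0,0,.1],Rt))
E
```

```text
[ 0.38444387 -0.13030604  0.3869454 ] [[ 0.    0.98  0.18]
 [ 0.    0.18 -0.98]
 [-1.    0.    0.  ]] [-0.44 -0.07  1.68  0.    1.53 -0.62] 0.027580467728416602
[0.46760933 0.06709894 0.21671224] [170.0, 117.0, -180.0, -0.186, -0.435, 0.041] [70.0, 117.0, -180.0, -0.186, -0.435, 0.041]
```

Emit:
servo_tool(motion=[[0,25,-40,-0.05,-0.05,0],[0,50,-80,-0.1,-0.1,0],[20,80,-125,-0.14,-0.2,0.02],[50,105,-160,-0.17,-0.3,0.03],[70,117,-180,-0.186,-0.4,0.04],[70,117,-180,-0.186,-0.435,0.041],[110,117,-180,-0.186,-0.435,0.041],[150,117,-180,-0.186,-0.435,0.041],[170,117,-180,-0.186,-0.435,0.041],[170,117,-180,-0.186,-0.435,0.041],[170,117,-180,-0.186,-0.435,0.041]])

```text
time_s: 2.4
tool_pos: [0.4687, 0.0651, 0.2175]
orientation: [0.694, 0.305, 0.442, -0.479]
force: [0.3, 0.5, 1.1]
opening: 0.007
```

```bash
python3 - <<'E'
from h import *
p,r,s=cur();print(p,s["joints"].round(2),s["force"])
q,d=manip.camera("wrist");cv2.imwrite("pics/w1.png",q[:,:,::-1])
q,d=manip.camera("side");cv2.imwrite("pics/s1.png",cv2.resize(q[120:270,210:370,::-1],None,fx=5,fy=4*1,interpolation=cv2.INTER_CUBIC))
E
```

```text
[0.46873375 0.0650967  0.21754636] [ 0.31  0.2   1.88 -0.5   1.09  0.18] [0.34349768 0.53801824 1.07540817]
```

View pics/w1.png

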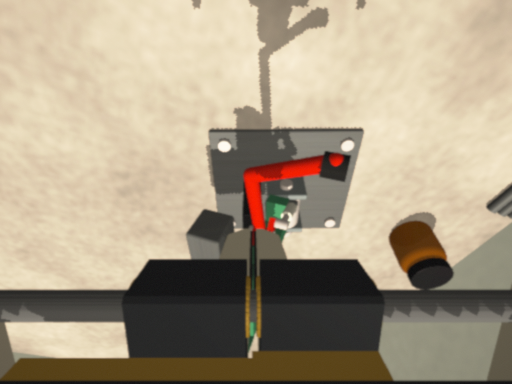

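View pics/s1.png

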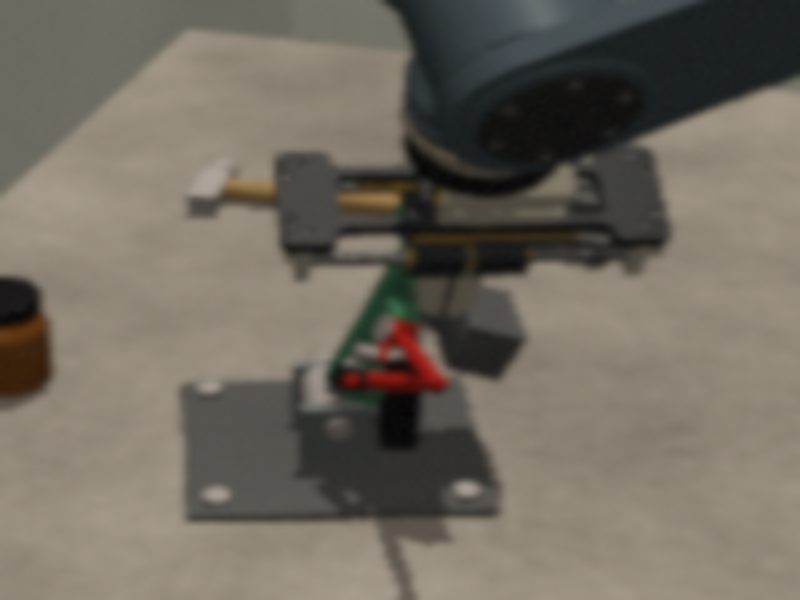

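```bash
python3 - <<'E'
from h import *
p,r,s=cur()
th=np.radians(25)
xd=-ez*np.cos(th)-ey*np.sin(th);Rt=tool(xd,ex)
f=FR(.35)
for a in np.arange(-.1,1.36,.1):
    e=np.radians(15)-a
    n=f@np.array([0,-np.sin(e),np.cos(e)])
    t=F(leg(.092,a))+n*.006-xd*.017
    print(round(a,2),row(t,Rt,(p,r)), (t+xd*.017).round(3))
E
```

```text
-0.1 [22.0, -6.0, -7.0, -0.004, 0.0, -0.0] [0.467 0.054 0.18 ]
0.0 [28.0, -3.0, -14.0, -0.004, 0.0, -0.0] [0.469 0.058 0.172]
0.1 [34.0, 0.0, -20.0, -0.004, 0.0, -0.0] [0.471 0.062 0.163]
0.2 [41.0, 3.0, -25.0, -0.004, 0.0, -0.0] [0.473 0.064 0.155]
0.3 [49.0, 6.0, -29.0, -0.004, 0.0, -0.0] [0.476 0.066 0.146]
0.4 [57.0, 10.0, -33.0, -0.004, 0.0, -0.0] [0.479 0.067 0.138]
0.5 [65.0, 13.0, -35.0, -0.004, 0.0, -0.0] [0.482 0.067 0.129]
0.6 [74.0, 16.0, -37.0, -0.004, 0.0, -0.0] [0.486 0.066 0.121]
0.7 [82.0, 19.0, -38.0, -0.004, 0.0, -0.0] [0.49  0.065 0.112]
0.8 [91.0, 22.0, -38.0, -0.004, 0.0, -0.0] [0.494 0.062 0.104]
0.9 [100.0, 24.0, -37.0, -0.004, 0.0, -0.0] [0.498 0.059 0.097]
1.0 [108.0, 27.0, -35.0, -0.004, 0.0, -0.0] [0.502 0.055 0.09 ]
1.1 [117.0, 29.0, -32.0, -0.004, 0.0, -0.0] [0.507 0.05  0.083]
1.2 [125.0, 31.0, -28.0, -0.004, 0.0, -0.0] [0.511 0.044 0.078]
1.3 [133.0, 33.0, -24.0, -0.004, 0.0, -0.0] [0.515 0.038 0.072]
```

Emit:
servo_tool(motion=[[15,-4,-8,0,0,0],[22,-3,-14,0,0,0],[28,-3,-16,0,0,0],[34,0,-20,0,0,0],[41,3,-25,0,0,0],[49,6,-29,0,0,0],[57,10,-33,0,0,0],[65,13,-35,0,0,0],[74,16,-37,0,0,0],[74,16,-37,0,0,0]])

```text
time_s: 3.5
tool_pos: [0.4827, 0.0725, 0.1331]
orientation: [0.694, 0.304, 0.443, -0.479]
force: [-0.2, 0.3, 0.9]
opening: 0.005
```

```bash
cat > look.py <<'E'
from h import *
import sys
n,cam=sys.argv[1:3]
p,r,s=cur();print(p.round(4),s["joints"].round(2),s["force"].round(1),s["opening"],s["time_s"])
q,d=manip.camera(cam);np.save(f"pics/{n}.npy",d);np.save(f"pics/{n}rgb.npy",q)
cut=dict(side=q[120:270,210:370],top=q[150:280,180:340],wrist=q)[cam]
k=1 if cam=="wrist" else 4
cv2.imwrite(f"pics/{n}.png",cv2.resize(np.ascontiguousarray(cut[:,:,::-1]),None,fx=k,fy=k,interpolation=cv2.INTER_CUBIC))
E
python3 look.py s2 side
```

```text
[0.4827 0.0725 0.1331] [ 0.31  0.35  1.92 -0.55  0.93  0.3 ] [-0.2  0.3  0.9] 0.005164235991347193 3.5
```

View pics/s2.png

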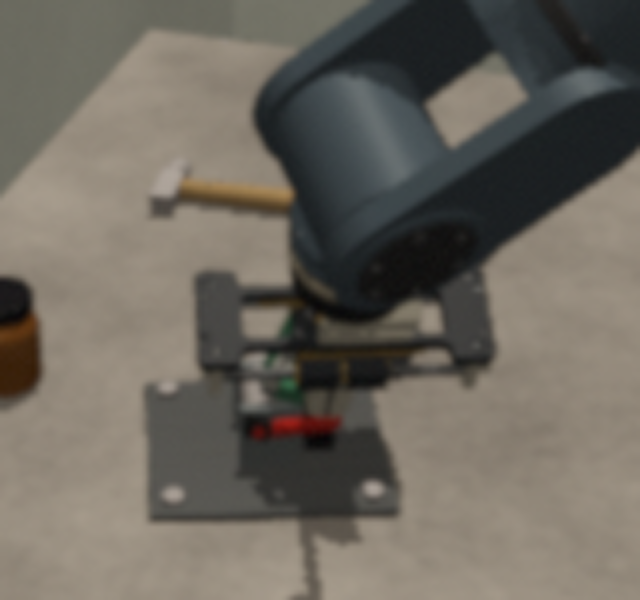

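Emit:
servo_tool(motion=[[8,3,-1,0,0,0],[17,6,-1,0,0,0],[26,8,0,0,0,0],[34,11,2,0,0,0],[43,13,5,0,0,0],[43,13,5,0,0,0]])

```text
time_s: 4.15
tool_pos: [0.5028, 0.0554, 0.0964]
orientation: [0.694, 0.305, 0.443, -0.48]
force: [-1.1, -0.1, 0.3]
opening: 0.007
```

```bash
python3 look.py s3 side
```

```text
[0.5028 0.0554 0.0964] [ 0.27  0.43  1.91 -0.59  0.85  0.31] [-1.1 -0.1  0.3] 0.006606533350415965 4.15
```

View pics/s3.png

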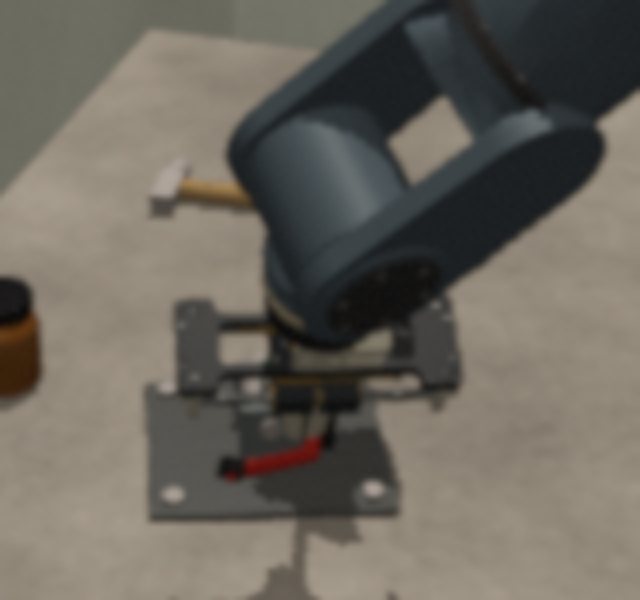

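```bash
python3 - <<'E'
from h import *
for a in (.6,1,1.2,1.4,1.6,1.745): 
    P=F(leg(.105,a)); e=np.radians(15)-a
    print(a,P.round(3),((proj('side',P)-[209.6,119.6])*4).round(), ((proj('side',F(leg(.137,a,.05)))-[209.6,119.6])*4).round())
E
```

```text
0.6 [0.485 0.077 0.111] [316. 445.] [250. 466.]
1 [0.504 0.062 0.078] [295. 463.] [224. 489.]
1.2 [0.515 0.049 0.064] [286. 464.] [214. 489.]
1.4 [0.524 0.033 0.054] [278. 459.] [206. 482.]
1.6 [0.534 0.016 0.048] [273. 449.] [200. 469.]
1.745 [0.54  0.002 0.046] [270. 440.] [198. 456.]
```

```bash
python3 look.py w3 wrist;python3 look.py t3 top; python3 - <<'E'
from h import *
p=np.load("pics/s3rgb.npy");d=np.load("pics/s3.npy");h=cv2.cvtColor(p,cv2.COLOR_RGB2HSV)
m=((h[...,0]<5)|(h[...,0]>175))&(h[...,1]>170)&(h[...,2]>80)
c=manip.get_calibration("side");K=c["camera_matrix"];T=c["T"]
for v,u in np.argwhere(m)[::6]: print(u,v,(T[:3,:3]@(np.linalg.inv(K)@[u,v,1]*d[v,u])+T[:3,3]).round(3))
E
```

```text
[0.5027 0.0557 0.0968] [ 0.27  0.43  1.91 -0.59  0.85  0.31] [ 0.3  0.2 -0.8] 0.002373488704342554 4.2
[0.5026 0.0559 0.0971] [ 0.27  0.43  1.91 -0.59  0.85  0.31] [-0.2  0.5 -0. ] 0.0074365098137670095 4.25
286 230 [0.495 0.072 0.109]
288 231 [0.488 0.075 0.109]
288 232 [0.487 0.077 0.107]
285 233 [0.494 0.086 0.108]
278 234 [0.51  0.102 0.112]
284 234 [0.496 0.087 0.105]
274 235 [0.52  0.11  0.113]
280 235 [0.505 0.099 0.108]
273 236 [0.521 0.115 0.113]
279 236 [0.507 0.104 0.108]
```

View pics/w3.png

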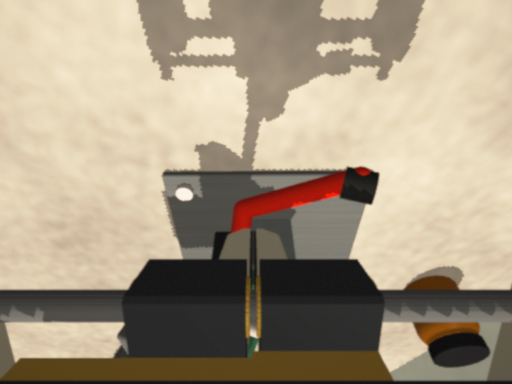

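View pics/t3.png

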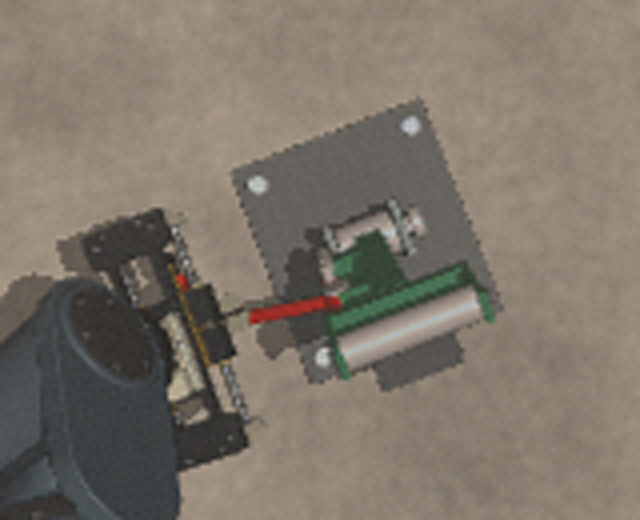

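```bash
python3 - <<'E'
from h import *
for n,cam in(("s2","side"),("s3","side"),("t3","top")):
    p=np.load(f"pics/{n}rgb.npy");d=np.load(f"pics/{n}.npy");h=cv2.cvtColor(p,cv2.COLOR_RGB2HSV)
    m=((h[...,0]<6)|(h[...,0]>174))&(h[...,1]>150)&(h[...,2]>60)
    c=manip.get_calibration(cam);K=c["camera_matrix"];T=c["T"];f=FR(.35)
    for v,u in np.argwhere(m)[::10]:
        P=T[:3,:3]@(np.linalg.inv(K)@[u,v,1]*d[v,u])+T[:3,3]; print(n,u,v,P.round(3),'frame',(f.T@(P-C)).round(3))
p,r,s=cur();tip=p+r.apply([.017,0,0]);print('tip',tip,'frame',FR(.35).T@(tip-C))
E
```

```text
s2 280 224 [ 0.535 -0.014  0.057] frame [-0.005  0.036  0.01 ]
s2 291 224 [0.478 0.087 0.146] frame [0.008 0.151 0.099]
s2 287 225 [0.486 0.101 0.151] frame [0.022 0.161 0.099]
s2 280 226 [0.501 0.118 0.156] frame [0.043 0.172 0.097]
s2 290 226 [0.478 0.098 0.146] frame [0.012 0.161 0.098]
s2 282 227 [0.496 0.116 0.152] frame [0.036 0.171 0.095]
s2 292 227 [0.474 0.09  0.138] frame [0.003 0.155 0.093]
s2 284 228 [0.492 0.11  0.145] frame [0.028 0.168 0.091]
s3 286 230 [0.495 0.072 0.109] frame [0.005 0.131 0.06 ]
s3 285 232 [0.495 0.08  0.107] frame [0.008 0.138 0.058]
s3 284 233 [0.497 0.083 0.105] frame [0.011 0.14  0.055]
s3 279 234 [0.508 0.098 0.11 ] frame [0.027 0.15  0.054]
s3 271 235 [0.528 0.114 0.114] frame [0.05  0.159 0.05 ]
s3 281 235 [0.502 0.099 0.109] frame [0.021 0.153 0.055]
s3 274 236 [0.519 0.112 0.111] frame [0.041 0.159 0.049]
s3 272 237 [0.523 0.119 0.111] frame [0.047 0.164 0.048]
s3 273 238 [0.52  0.119 0.108] frame [0.044 0.165 0.046]
t3 224 219 [0.525 0.113 0.114] frame [0.048 0.158 0.051]
t3 254 225 [0.506 0.015 0.137] frame [0.007 0.074 0.09 ]
t3 264 225 [ 0.507 -0.017  0.158] frame [0.004 0.044 0.113]
t3 258 226 [ 0.553 -0.002  1.42 ] frame [0.482 0.041 1.283]
t3 248 227 [0.5   0.034 0.126] frame [0.003 0.094 0.079]
t3 258 227 [0.5   0.002 0.144] frame [-0.001  0.064  0.1  ]
t3 252 228 [0.497 0.021 0.133] frame [-0.001  0.083  0.089]
t3 249 229 [0.493 0.031 0.125] frame [-0.004  0.093  0.081]
tip [0.50524147 0.0493436  0.08195537] frame [-0.00189785  0.10598749  0.03471054]
```

```bash
python3 - <<'E'
from h import *
q=np.load("pics/s3rgb.npy")
cv2.imwrite("pics/s3z.png",cv2.resize(np.ascontiguousarray(q[205:255,255:325,::-1]),None,fx=11,fy=11,interpolation=cv2.INTER_CUBIC))
p,r,s=cur()
for x,y,z in((.017,0,0),(.017,0,.0075),(.017,0,-.0075),(.017,.017,0),(.017,-.017,0),(0,0,0),(-.03,0,0),(-.067,0,0)):
    t=p+r.apply([x,y,z]);print((x,y,z),((proj('side',t)-[254.6,204.6])*11).round(),proj('top',t).round(1))
q=np.load("pics/w3rgb.npy")
cv2.imwrite("pics/w3z.png",cv2.resize(np.ascontiguousarray(q[160:300,180:320,::-1]),None,fx=4.2,fy=4.2,interpolation=cv2.INTER_CUBIC))
E
```

```text
(0.017, 0, 0) [325. 299.] [243.9 224.8]
(0.017, 0, 0.0075) [323. 274.] [245.8 224.1]
(0.017, 0, -0.0075) [327. 323.] [242.  225.5]
(0.017, 0.017, 0) [263. 300.] [242.1 220. ]
(0.017, -0.017, 0) [387. 297.] [245.7 229.6]
(0, 0, 0) [330. 271.] [241.7 225.7]
(-0.03, 0, 0) [338. 220.] [237.6 227.4]
(-0.067, 0, 0) [349. 154.] [232.3 229.7]
```

View pics/s3z.png

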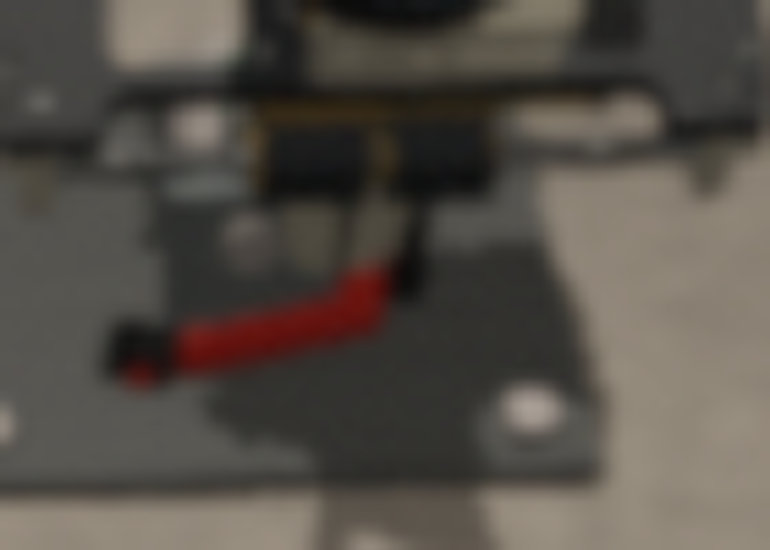

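View pics/w3z.png

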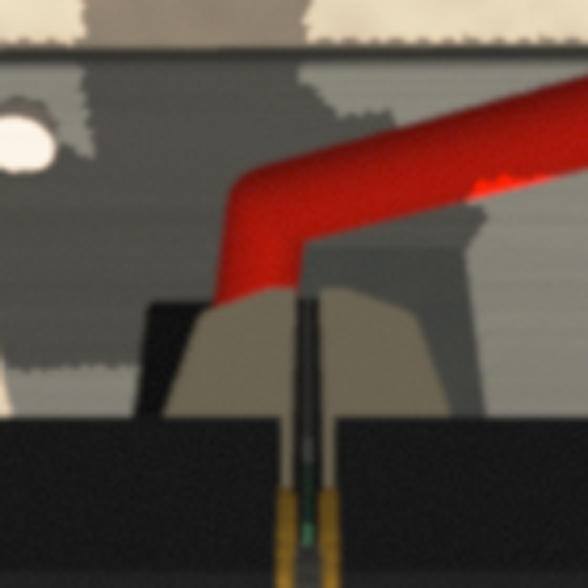

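```bash
cat >> h.py <<'E'
def cam(n,pr=None):
    c=manip.get_calibration(n);K=c["camera_matrix"]
    if n=="wrist":
        p,r=(cur()[:2] if pr is None else pr);M=np.eye(4);M[:3,:3]=r.as_matrix();M[:3,3]=p;return K,M@c["tool_from_camera"]
    return K,c["T"]
def tri(a,ua,b,ub):
    A=[];B=[]
    for n,u in((a,ua),(b,ub)):
        K,T=cam(n);d=T[:3,:3]@np.linalg.inv(K)@[*u,1];d/=np.linalg.norm(d);M=np.eye(3)-np.outer(d,d);A.append(M);B.append(M@T[:3,3])
    x=np.linalg.solve(A[0]+A[1],B[0]+B[1]);return x,[np.linalg.norm(A[i]@x-B[i]) for i in(0,1)]
def pix(n,f,u,v):
    K,T=cam(n);d=np.load(f"pics/{f}.npy");return T[:3,:3]@(np.linalg.inv(K)@[u,v,1]*d[v,u])+T[:3,3]
E
python3 - <<'E'
from h import *
x,e=tri('side',(288.6,230.4),'wrist',(243,209));print(x,e,FR(.35).T@(x-C))
for u,v in[(283,227),(281,226),(288,226),(283,228)]: print(pix('side','s3',u,v).round(3))
for u,v in[(235,238),(262,238),(242,205),(242,220),(300,190)]: print('w',pix('wrist','w3',u,v).round(3), FR(.35).T@(pix('wrist','w3',u,v)-C))
E
```

```text
[0.47957575 0.10480698 0.13590862] [np.float64(0.0002172167474151954), np.float64(0.00021721674741523195)] [0.01276553 0.16696479 0.08679339]
[0.502 0.082 0.125]
[0.507 0.085 0.13 ]
[0.487 0.08  0.131]
[0.502 0.079 0.12 ]
w [0.486 0.074 0.126] [0.00442511 0.13574401 0.07898066]
w [0.499 0.08  0.126] [0.01839604 0.1364723  0.0746033 ]
w [0.487 0.081 0.106] [0.00102454 0.14231362 0.05961735]
w [0.489 0.075 0.112] [0.00290008 0.13564655 0.06482569]
w [0.511 0.107 0.111] [0.03217191 0.15743321 0.05339596]
```

```bash
python3 - <<'E'
from h import *
c=manip.get_calibration("wrist");K=c["camera_matrix"];T=np.linalg.inv(c["tool_from_camera"])
for t in [(.017,.0,-.0075),(.017,.0,.0075),(.017,.008,-.0075),(-.035,0,-.0075),(-.035,.017,-.0075),(-.067,.02,-.02)]:
    q=T[:3,:3]@t+T[:3,3];q2=K@q;print(t,(q2[:2]/q2[2]).round(1),q[2].round(3))
d=np.load("pics/w3.npy")
for u in(240,265):
  for v in(230,240,250,258,262,280,300,340,350): 
    q=c["tool_from_camera"]@np.r_[np.linalg.inv(K)@[u,v,1]*d[v,u],1];print(u,v,q[:3].round(3))
E
python3 look.py w3b wrist
```

```text
(0.017, 0.0, -0.0075) [252.4 209.6] 0.216
(0.017, 0.0, 0.0075) [252.4 229.3] 0.22
(0.017, 0.008, -0.0075) [263.6 209.6] 0.216
(-0.035, 0, -0.0075) [252.3 239.5] 0.166
(-0.035, 0.017, -0.0075) [283.5 239.5] 0.166
(-0.067, 0.02, -0.02) [298.5 242.9] 0.131
240 230 [-0.024 -0.007 -0.009]
240 240 [-0.039 -0.007 -0.009]
240 250 [-0.051 -0.006 -0.009]
240 258 [-0.06  -0.006 -0.009]
240 262 [-0.114 -0.003 -0.036]
240 280 [-0.123 -0.003 -0.036]
240 300 [-0.129 -0.003 -0.035]
240 340 [-0.129 -0.003 -0.024]
240 350 [-0.13  -0.003 -0.022]
265 230 [-0.023  0.007 -0.008]
265 240 [-0.039  0.007 -0.009]
265 250 [-0.051  0.006 -0.009]
265 258 [-0.059  0.006 -0.009]
265 262 [-0.113  0.004 -0.035]
265 280 [-0.122  0.003 -0.035]
265 300 [-0.13   0.003 -0.035]
265 340 [-0.13   0.003 -0.024]
265 350 [-0.13   0.003 -0.022]
[0.5027 0.0561 0.0974] [ 0.27  0.43  1.91 -0.59  0.85  0.31] [ 0.4 -0.2 -0.4] 0.00521464976344008 4.3
```

```bash
python3 - <<'E'
from h import *
p,r,s=cur()
xd=r.apply([1,0,0])
f=FR(.35)
for a in np.arange(.6,1.36,.1):
    e=np.radians(15)-a
    n=f@np.array([0,-np.sin(e),np.cos(e)])
    t=F(leg(.092,a))+n*.006+xd*.024
    print(round(a,2),row(t,r,(p,r)))
E
```

```text
0.6 [-3.0, -12.0, -4.0, 0.0, 0.0, 0.0]
0.7 [5.0, -9.0, -5.0, 0.0, 0.0, 0.0]
0.8 [14.0, -6.0, -5.0, 0.0, 0.0, 0.0]
0.9 [23.0, -4.0, -4.0, 0.0, 0.0, 0.0]
1.0 [31.0, -1.0, -2.0, 0.0, 0.0, 0.0]
1.1 [40.0, 1.0, 1.0, 0.0, 0.0, 0.0]
1.2 [48.0, 4.0, 4.0, 0.0, 0.0, 0.0]
1.3 [56.0, 5.0, 9.0, 0.0, 0.0, 0.0]
```

Emit:
servo_tool(motion=[[2,-5,-2,0,0,0],[5,-9,-4,0,0,0],[14,-6,-5,0,0,0],[23,-4,-4,0,0,0],[31,-1,-2,0,0,0],[40,1,1,0,0,0],[44,2,2,0,0,0],[44,2,2,0,0,0]])

```text
time_s: 5.15
tool_pos: [0.5119, 0.0374, 0.0577]
orientation: [0.694, 0.305, 0.442, -0.479]
force: [-0.3, -0.8, 0.2]
opening: 0.007
```

```bash
python3 look.py s4 side
```

```text
[0.5119 0.0374 0.0577] [ 0.23  0.5   1.93 -0.65  0.77  0.35] [-0.3 -0.8  0.2] 0.006587737816655683 5.15
```

View pics/s4.png

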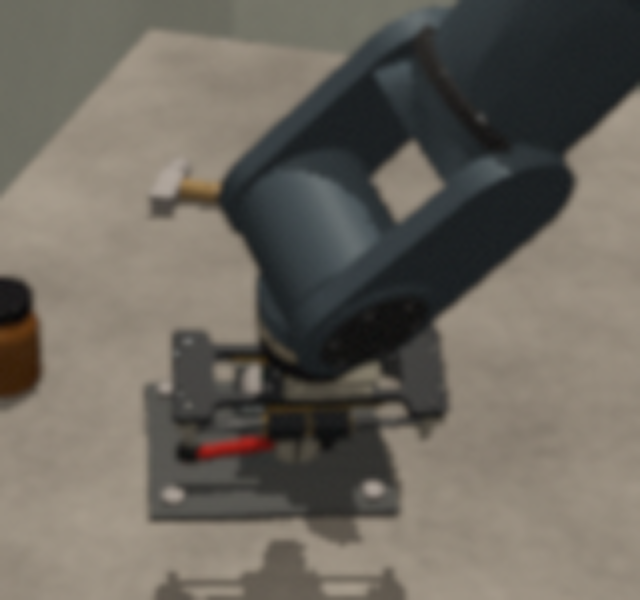

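Emit:
servo_tool(motion=[[-30,0,0,0,0,0],[-70,0,0,0,0,0],[-115,0,0,0,0,0],[-160,0,0,0,0,0],[-205,0,0,0,0,0],[-250,0,0,0,0,0],[-290,0,0,0,0,0],[-290,0,0,0,0,0]], hand=0)

```text
time_s: 6.0
tool_pos: [0.4693, 0.1546, 0.3261]
orientation: [0.696, 0.308, 0.441, -0.476]
force: [0.2, 0.0, -1.0]
opening: 0.641
```

```bash
python3 look.py w5 wrist; python3 look.py s5 side; python3 look.py t5 top; python3 - <<'E'
from h import *
p,r,s=cur()
c=manip.get_calibration("wrist");K=c["camera_matrix"]
d=np.load("pics/w5.npy")
f=FR(.35);Rt=tool(-f[:,2],f[:,0])
for h in (.12,): 
    t=F([0,0,.2+h]);print(t,row(t,Rt))
E
```

```text
[0.4693 0.1546 0.3261] [ 0.48  0.17  1.63 -0.44  1.4   0.21] [ 0.2  0.  -1. ] 0.6410048117973851 6.0
[0.4688 0.1536 0.3233] [ 0.48  0.17  1.64 -0.44  1.4   0.21] [ 0.5 -0.  -1. ] 0.6891029041653988 6.05
[0.4683 0.1528 0.3215] [ 0.48  0.18  1.64 -0.44  1.4   0.21] [-0.8  0.6 -0.6] 0.7303444877234534 6.1
[ 0.45356074 -0.08402275  0.35059927] [64.0, -98.0, 208.0, 0.073, 0.432, 0.346]
```

View pics/w5.png

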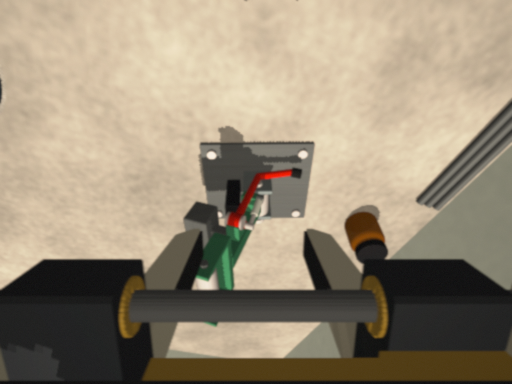

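View pics/s5.png

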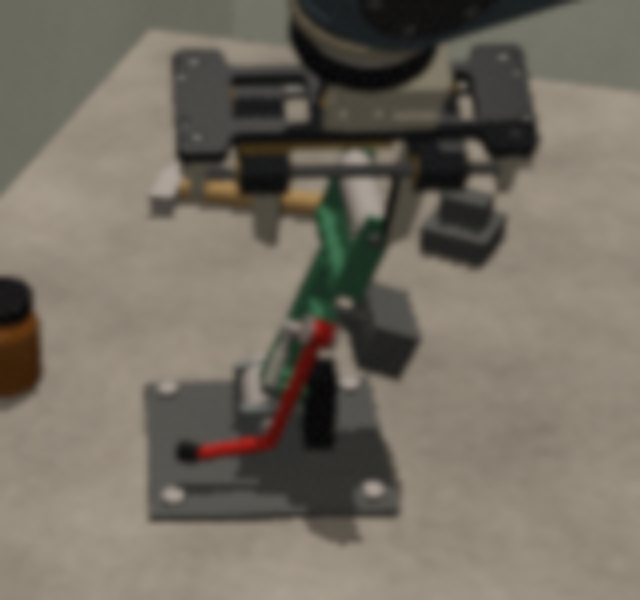

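View pics/t5.png

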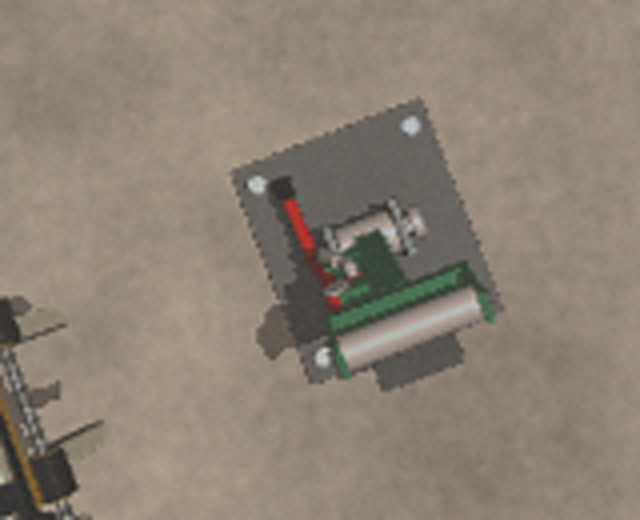

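```bash
python3 - <<'E'
from h import *
c=manip.get_calibration("wrist");K=c["camera_matrix"];d=np.load("pics/w5.npy")
for u,v in [(192,233),(192,236),(185,240),(185,250),(197,232),(196,245),(198,250),(308,233),(312,240),(325,240)]:
    q=c["tool_from_camera"]@np.r_[np.linalg.inv(K)@[u,v,1]*d[v,u],1];print(u,v,q[:3].round(3))
p,r,s=cur()
c2=manip.get_calibration
for t in [(.017,.032,0),(.017,-.032,0),(-.022,.032,0),(-.022,-.032,0),(-.067,-.032,0)]: print(t,((proj('side',p+r.apply(t))-[209.6,119.6])*4).round(),((proj('top',p+r.apply(t))-[179.6,149.6])*4).round())
print(np.unique(d[:3,:3]))
E
```

```text
192 233 [-0.03  -0.034 -0.009]
192 236 [-0.032 -0.033 -0.008]
185 240 [-0.038 -0.036 -0.009]
185 250 [-0.051 -0.033 -0.009]
197 232 [-0.027 -0.031 -0.008]
196 245 [-0.039 -0.03  -0.006]
198 250 [-0.035 -0.03  -0.001]
308 233 [-0.028  0.032 -0.008]
312 240 [-0.038  0.032 -0.008]
325 240 [-0.038  0.039 -0.009]
(0.017, 0.032, 0) [273. 271.] [ 89. 319.]
(0.017, -0.032, 0) [377. 269.] [122. 406.]
(-0.022, 0.032, 0) [277. 236.] [ 59. 330.]
(-0.022, -0.032, 0) [385. 233.] [ 92. 420.]
(-0.067, -0.032, 0) [395. 189.] [ 55. 438.]
[0.39085308 0.3913012  0.39143708 0.39156124 0.39208552 0.39216062
 0.39257944 0.3925929  0.39325878]
```

```bash
python3 - <<'E'
from h import *
p,r,s=cur();f=FR(.35);Rt=tool(-f[:,2],f[:,0])
for h in (.09,): 
    t=F([0,0,.2+h]);print(p,t,row(t,Rt),row(t+[0,0,.05],Rt))
E
```

```text
[0.46811001 0.15227119 0.32049833] [ 0.46316442 -0.08033624  0.32241809] [89.0, -87.0, 196.0, 0.073, 0.432, 0.346] [44.0, -87.0, 217.0, 0.073, 0.432, 0.346]
```

Emit:
servo_tool(motion=[[-10,-10,30,0.02,0.1,0.08],[0,-25,70,0.03,0.2,0.14],[15,-45,110,0.05,0.3,0.22],[30,-60,150,0.06,0.38,0.28],[44,-75,190,0.07,0.43,0.34],[44,-87,217,0.073,0.432,0.346],[60,-87,210,0.073,0.432,0.346],[75,-87,203,0.073,0.432,0.346],[89,-87,196,0.073,0.432,0.346],[89,-87,196,0.073,0.432,0.346],[89,-87,196,0.073,0.432,0.346]])

```text
time_s: 7.25
tool_pos: [0.4633, -0.0798, 0.3229]
orientation: [0.643, 0.496, 0.504, -0.293]
force: [-0.2, 0.8, -0.9]
opening: 0.999
```

```bash
python3 look.py w6 wrist; python3 look.py s6 side; python3 - <<'E'
from h import *
p,r,s=cur();f=FR(.35);Rt=tool(-f[:,2],f[:,0])
print(f.T@(p-C))
for h in (.09,.04,-.034): 
    t=F([0,0,.2+h]);print(row(t,Rt))
E
```

```text
[ 0.4633 -0.0798  0.3229] [-0.43 -0.07  1.87  0.28  1.1  -0.89] [-0.2  0.8 -0.9] 0.9992838848516539 7.25
[ 0.4636 -0.0798  0.3235] [-0.43 -0.07  1.87  0.28  1.1  -0.89] [ 0.5 -0.7  0.8] 0.9977644271025718 7.3
[0.00120727 0.00036277 0.29106839]
[1.0, -1.0, 0.0, 0.0, 0.001, -0.001]
[51.0, -1.0, 0.0, 0.0, 0.001, -0.001]
[125.0, -1.0, 0.0, 0.0, 0.001, -0.001]
```

View pics/w6.png

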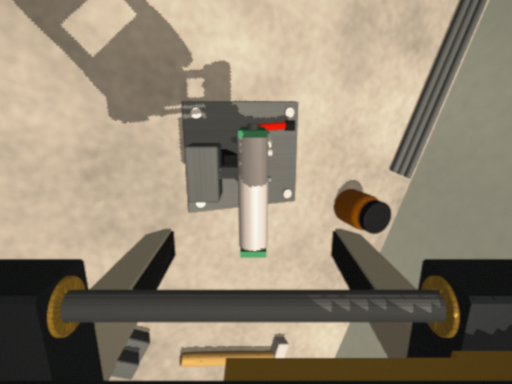

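View pics/s6.png

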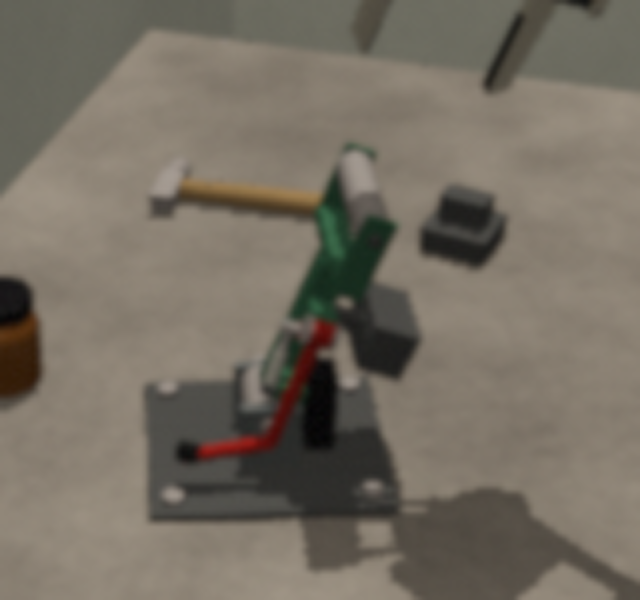

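Emit:
servo_tool(motion=[[30,-1,0,0,0,0],[60,-1,0,0,0,0],[85,-1,0,0,0,0],[105,-1,0,0,0,0],[115,-1,0,0,0,0],[115,-1,0,0,0,0],[115,-1,0,0,0,0]])

```text
time_s: 8.05
tool_pos: [0.4999, -0.066, 0.2159]
orientation: [0.644, 0.496, 0.504, -0.293]
force: [0.3, -0.2, -0.0]
opening: 0.995
```

```bash
python3 look.py w7 wrist; python3 look.py s7 side; python3 - <<'E'
from h import *
p,r,s=cur();f=FR(.35)
print(f.T@(p-C))
for n,P in dict(roller=F([0,.059,.2]),rtop=F([0,.059,.216])).items(): print(n,((proj('side',P)-[209.6,119.6])*4).round())
E
```

```text
[ 0.4999 -0.066   0.2159] [-0.36  0.1   1.97  0.32  0.83 -0.91] [ 0.3 -0.2 -0. ] 0.9951823884300349 8.05
[ 0.5    -0.0661  0.2162] [-0.36  0.1   1.97  0.32  0.83 -0.91] [ 0.2 -0.3 -0.1] 1.0026447284463833 8.1
[5.96324029e-04 8.97935602e-05 1.76651143e-01]
roller [375. 237.]
rtop [384. 219.]
```

View pics/w7.png

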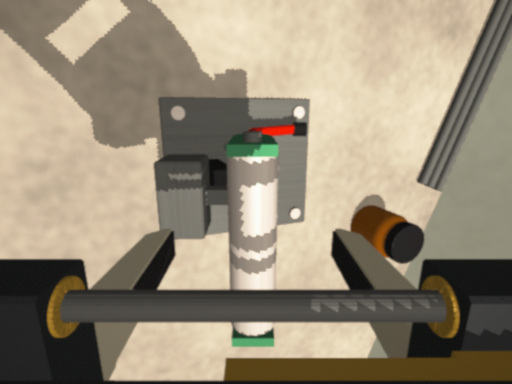

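View pics/s7.png

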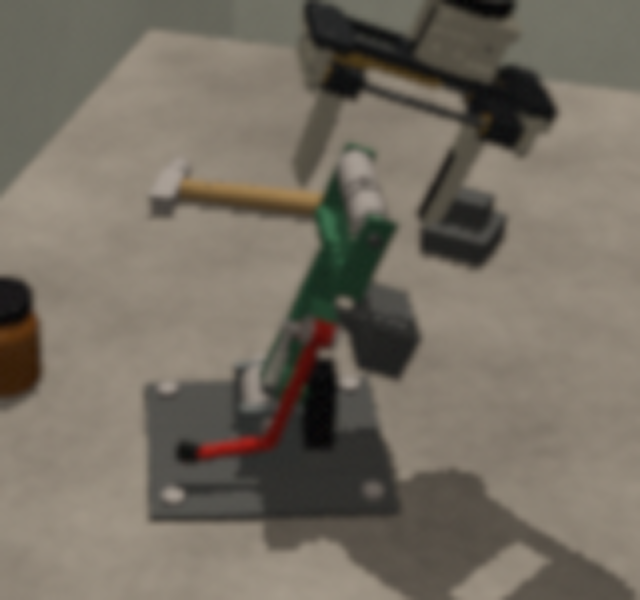

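```bash
python3 - <<'E'
from h import *
p,r,s=cur()
g=lambda P:((proj('side',P)-[209.6,119.6])*4).round()
print('roller c',g(F([0,0,.2])))
for x in(.017,0,-.01,-.017,-.024,-.03): print(x,g(p+r.apply([x,.0465,0])),g(p+r.apply([x,-.0465,0])))
d=np.load("pics/w7.npy");c=manip.get_calibration("wrist");K=c["camera_matrix"]
for u,v in[(252,225),(252,235),(252,245),(252,262),(253,180),(253,160)]:
    q=c["tool_from_camera"]@np.r_[np.linalg.inv(K)@[u,v,1]*d[v,u],1];print(u,v,q[:3].round(3))
for u,v in[(172,234),(170,236),(336,236),(338,238)]:
    q=c["tool_from_camera"]@np.r_[np.linalg.inv(K)@[u,v,1]*d[v,u],1];print(u,v,q[:3].round(3))
E
```

```text
roller c [364. 197.]
0.017 [287. 224.] [397. 257.]
0 [295. 206.] [407. 239.]
-0.01 [300. 195.] [412. 229.]
-0.017 [304. 187.] [416. 221.]
-0.024 [307. 179.] [420. 214.]
-0.03 [310. 173.] [423. 207.]
252 225 [-0.037 -0.    -0.017]
252 235 [-0.038 -0.    -0.011]
252 245 [-0.038 -0.    -0.006]
252 262 [-0.038 -0.     0.004]
253 180 [-0.038  0.    -0.042]
253 160 [-0.038  0.    -0.052]
172 234 [-0.025 -0.046 -0.007]
170 236 [-0.029 -0.046 -0.007]
336 236 [-0.03   0.047 -0.007]
338 238 [-0.033  0.047 -0.008]
```

Emit:
servo_tool(motion=[[8,-0.5,0,0,0,0],[16,-0.5,0,0,0,0],[16,-0.5,0,0,0,0]])

```text
time_s: 8.45
tool_pos: [0.504, -0.0638, 0.1986]
orientation: [0.643, 0.496, 0.504, -0.293]
force: [-0.7, 1.1, 0.6]
opening: 1.002
```

Emit:
servo_tool(motion=[[0,0,0,0,0,0],[0,0,0,0,0,0],[0,0,0,0,0,0],[0,0,0,0,0,0],[0,0,0,0,0,0]], hand=120)

```text
time_s: 8.95
tool_pos: [0.5043, -0.0641, 0.1999]
orientation: [0.644, 0.496, 0.504, -0.293]
force: [-0.1, 0.3, 0.0]
opening: 0.62
```

```bash
python3 look.py w8 wrist; python3 look.py s8 side
```

```text
[ 0.5043 -0.0641  0.1999] [-0.35  0.13  1.98  0.32  0.79 -0.92] [-0.1  0.3  0. ] 0.6196901996040627 8.95
[ 0.5043 -0.0641  0.1999] [-0.35  0.13  1.98  0.33  0.79 -0.92] [ 0.3 -0.3  1.3] 0.5806865010042442 9.0
```

View pics/w8.png

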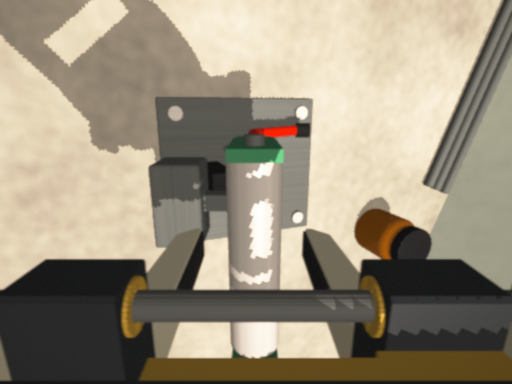

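View pics/s8.png

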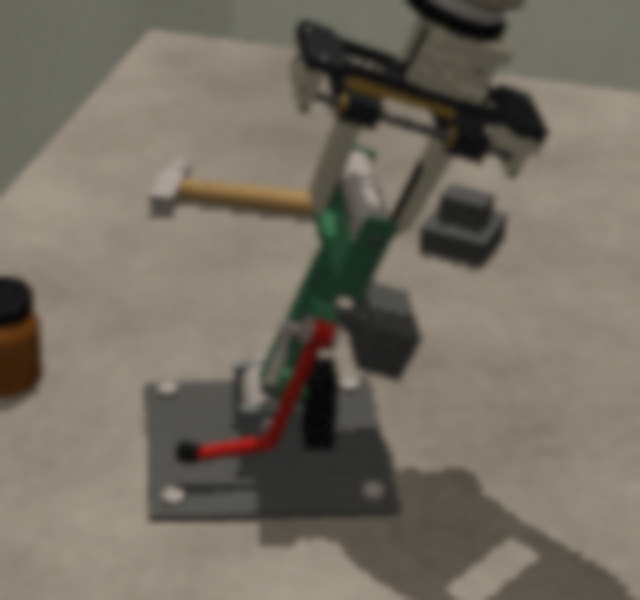

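Emit:
servo_tool(motion=[[0,0,0,0,0,0],[0,0,0,0,0,0],[0,0,0,0,0,0],[0,0,0,0,0,0],[0,0,0,0,0,0],[0,0,0,0,0,0],[0,0,0,0,0,0],[0,0,0,0,0,0]], hand=255)

```text
time_s: 9.85
tool_pos: [0.505, -0.0639, 0.2001]
orientation: [0.644, 0.496, 0.503, -0.292]
force: [6.8, 3.4, -1.6]
opening: 0.293
```

```bash
python3 look.py w9 wrist; python3 look.py s9 side; python3 - <<'E'
from h import *
p,r,s=cur()
x0=FR(.35).T@(p-C);print('tcp in frame',x0,s["opening"]*93)
R0=R.from_matrix(FR(.35))
for l in np.linspace(.35,-.0,15):
    t=F(x0,l);Rt=R.from_matrix(FR(l))*R0.inv()*r
    print(round(l,3),row(t,Rt,(p,r)))
E
```

```text
[ 0.505  -0.0639  0.2001] [-0.35  0.13  1.98  0.33  0.79 -0.92] [ 6.8  3.4 -1.6] 0.29298686580861943 9.85
[ 0.505  -0.0639  0.2001] [-0.35  0.13  1.98  0.33  0.79 -0.92] [ 5.9  4.1 -2. ] 0.2923458783297571 9.9
tcp in frame [0.0002832  0.00036811 0.15972297] 27.142040454365066
0.35 [0.0, 0.0, 0.0, 0.0, 0.0, 0.0]
0.325 [0.0, 4.0, 0.0, -0.0, 0.0, -0.025]
0.3 [0.0, 8.0, 0.0, -0.0, 0.0, -0.05]
0.275 [0.0, 12.0, -0.0, -0.0, 0.0, -0.075]
0.25 [1.0, 16.0, -0.0, -0.0, 0.0, -0.1]
0.225 [1.0, 20.0, -0.0, -0.0, 0.0, -0.125]
0.2 [2.0, 24.0, -0.0, -0.0, 0.0, -0.15]
0.175 [3.0, 28.0, -0.0, -0.0, 0.0, -0.175]
0.15 [3.0, 32.0, -0.0, -0.0, 0.0, -0.2]
0.125 [4.0, 36.0, -0.0, -0.0, 0.0, -0.225]
0.1 [5.0, 39.0, -0.0, -0.0, 0.0, -0.25]
0.075 [6.0, 43.0, -0.0, -0.0, 0.0, -0.275]
0.05 [7.0, 47.0, -0.0, -0.0, 0.0, -0.3]
0.025 [9.0, 51.0, -0.0, -0.0, 0.0, -0.325]
-0.0 [10.0, 55.0, -0.0, -0.0, 0.0, -0.35]
```

View pics/s9.png

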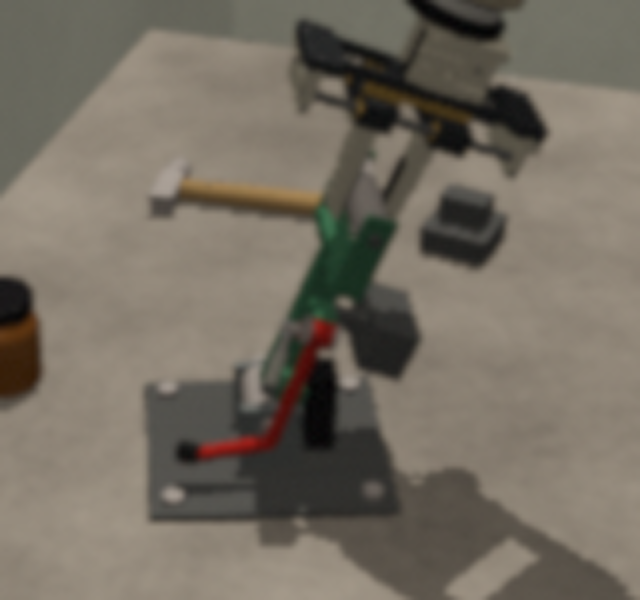

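Emit:
servo_tool(motion=[[0,3,0,0,0,-0.015],[0,6,0,0,0,-0.035],[0,9,0,0,0,-0.055],[0.5,12,0,0,0,-0.075],[1,16,0,0,0,-0.1],[1,20,0,0,0,-0.125],[2,24,0,0,0,-0.15],[2.5,27,0,0,0,-0.17],[3,29,0,0,0,-0.185],[3.3,32,0,0,0,-0.2],[3.3,32,0,0,0,-0.2]])

```text
time_s: 11.05
tool_pos: [0.5338, -0.0527, 0.208]
orientation: [0.611, 0.443, 0.551, -0.356]
force: [-3.9, -0.1, 6.4]
opening: 0.297
```

```bash
python3 look.py s10 side; python3 - <<'E'
from h import *
p,r,s=cur()
x=r.apply([1,0,0]);print('tool x in (ex,ey,ez)',x@ex,x@ey,x@ez,'lean',np.arctan2(x@ex,-x@ez)); print([(p-C)@ex,(p-C)@ey,(p-C)@ez],np.arctan2(-(p-C)@ex,(p-C)@ez),s["force"],s["wrist_torque"])
E
```

```text
[ 0.5338 -0.0527  0.208 ] [-0.23  0.25  1.78  0.1   1.   -0.65] [-3.9 -0.1  6.4] 0.29712211624365287 11.05
tool x in (ex,ey,ez) 0.1499345512561534 -0.00048262415431668537 -0.9886958063092723 lean 0.1505020930656379
[np.float64(-0.023728455430196194), np.float64(0.0004892846839970964), np.float64(0.1579427130331279)] 0.14911934711449387 [-2.51669386  0.0086116   5.5545471 ] [0.03289686 0.38370592 0.09532899]
```

View pics/s10.png

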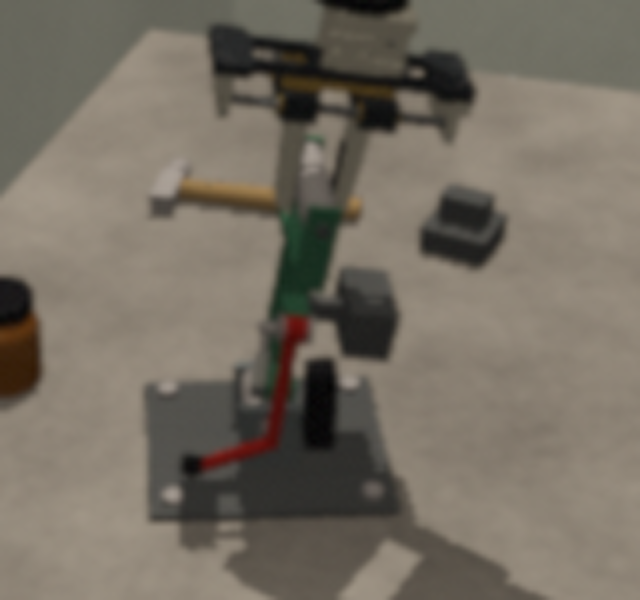

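```bash
python3 - <<'E'
from h import *
p,r,s=cur()
l0=.15;x0=FR(l0).T@(p-C);print(x0)
for l in (.1,.05,0.):
    print(l,row(F(x0,l),R.from_matrix(FR(l))*R.from_matrix(FR(l0)).inv()*r,(p,r)))
E
```

```text
[1.40653620e-04 4.89284684e-04 1.59715123e-01]
0.1 [0.0, 8.0, 0.0, -0.0, 0.0, -0.05]
0.05 [1.0, 16.0, 0.0, -0.0, 0.0, -0.1]
0.0 [2.0, 24.0, 0.0, -0.0, 0.0, -0.15]
```

Emit:
servo_tool(motion=[[0,3,0,0,0,-0.02],[0,6,0,0,0,-0.04],[0.3,10,0,0,0,-0.06],[0.6,13,0,0,0,-0.08],[1,16,0,0,0,-0.1],[1.2,19,0,0,0,-0.12],[1.5,22,0,0,0,-0.135],[1.8,24,0,0,0,-0.15],[1.8,24,0,0,0,-0.15],[1.8,24,0,0,0,-0.15],[1.8,24,0,0,0,-0.15]])

```text
time_s: 12.2
tool_pos: [0.5562, -0.044, 0.2098]
orientation: [0.583, 0.4, 0.583, -0.4]
force: [-2.5, 1.9, 6.4]
opening: 0.291
```

```bash
python3 look.py s11 side;python3 look.py t11 top; python3 look.py w11 wrist; python3 - <<'E'
from h import *
p,r,s=cur()
x=r.apply([1,0,0]);print('lean',np.arctan2(x@ex,-x@ez)); print([(p-C)@ex,(p-C)@ey,(p-C)@ez],np.arctan2(-(p-C)@ex,(p-C)@ez),s["force"],s["wrist_torque"])
g=lambda P:((proj('side',P)-[209.6,119.6])*4).round()
gt=lambda P:((proj('top',P)-[179.6,149.6])*4).round()
for l in(.05,0,-.05):
    print(l,[ (n,g(F(q,l)),gt(F(q,l))) for n,q in dict(jaw=[-.062,0,.1175],rol=[0,.05,.214],rol2=[0,-.05,.214],ptop=[.0125,.059,.159]).items()])
E
```

```text
[ 0.5562 -0.044   0.2098] [-0.16  0.35  1.62 -0.    1.17 -0.53] [-2.5  1.9  6.4] 0.29078731511990086 12.2
[ 0.5562 -0.044   0.2098] [-0.16  0.35  1.62 -0.    1.17 -0.53] [-2.8  1.2  6.4] 0.29152497991666987 12.25
[ 0.5562 -0.044   0.2098] [-0.16  0.35  1.62 -0.    1.17 -0.53] [-2.6  1.4  6.2] 0.29369228570596834 12.3
lean 0.0002821199076578669
[np.float64(0.0004102345236689066), np.float64(0.0005866685271431191), np.float64(0.15977727195208952)] -0.0025675342756995437 [-1.92964288  1.94727264  5.7419739 ] [0.21786792 0.37734068 0.08853824]
0.05 [('jaw', array([357., 279.]), array([405., 320.])), ('rol', array([296., 202.]), array([319., 278.])), ('rol2', array([283., 138.]), array([449., 227.])), ('ptop', array([273., 273.]), array([300., 261.]))]
0 [('jaw', array([350., 276.]), array([403., 314.])), ('rol', array([281., 202.]), array([313., 264.])), ('rol2', array([269., 138.]), array([443., 214.])), ('ptop', array([263., 274.]), array([297., 252.]))]
-0.05 [('jaw', array([343., 273.]), array([400., 307.])), ('rol', array([266., 203.]), array([308., 250.])), ('rol2', array([255., 139.]), array([438., 200.])), ('ptop', array([252., 275.]), array([293., 242.]))]
```

View pics/s11.png

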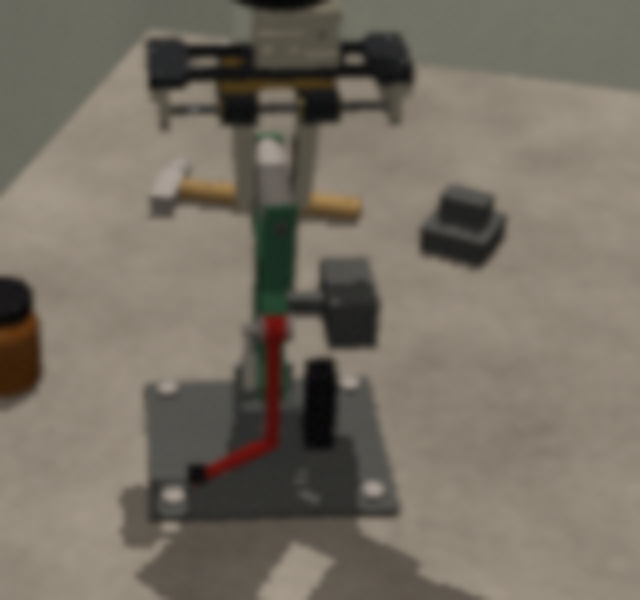

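View pics/t11.png

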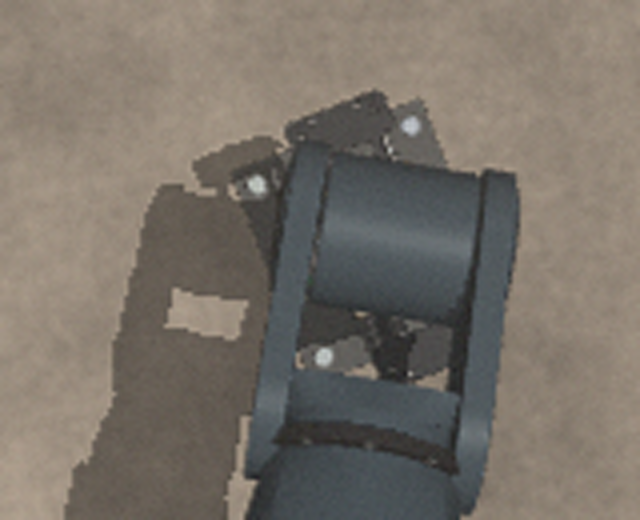

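View pics/w11.png

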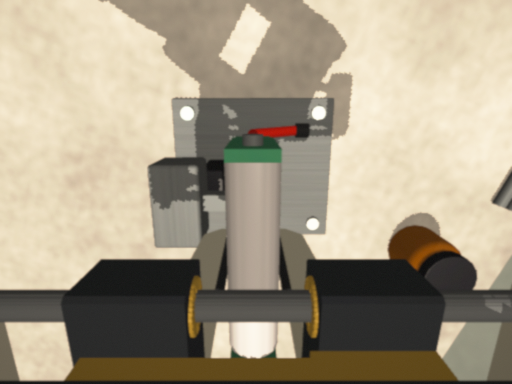

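```bash
python3 - <<'E'
from h import *
q=np.load("pics/s11rgb.npy");h=cv2.cvtColor(q,cv2.COLOR_RGB2HSV)
m=(h[...,0]>60)&(h[...,0]<95)&(h[...,1]>100)
for v in range(168,200,3):
    u=np.where(m[v,260:300])[0]+260
    if len(u): print(v,u.min(),u.max(),(u.min()+u.max())/2)
for l in (.05,.02,0,-.02,-.05):
    print(l,[np.r_[(proj('side',F([0,.059,z],l))).round(1)].tolist() for z in (.216,.19,.16)],'jawside',[proj('side',F([x,.035,.1175],l)).round(1).tolist() for x in(-.042,-.082)],'jawfar',[proj('side',F([x,-.035,.1175],l)).round(1).tolist() for x in(-.042,-.082)])
z=q[170:215,265:315,::-1];cv2.imwrite("pics/jz.png",cv2.resize(np.ascontiguousarray(z),None,fx=12,fy=12,interpolation=cv2.INTER_CUBIC))
E
```

```text
174 277 282 279.5
177 276 277 276.5
180 275 281 278.0
183 275 281 278.0
186 275 281 278.0
189 275 281 278.0
192 275 280 277.5
195 275 280 277.5
0.05 [[283.9, 171.0], [283.1, 178.9], [282.2, 187.6]] jawside [[294.0, 195.5], [307.0, 195.7]] jawfar [[291.3, 183.5], [303.7, 183.7]]
0.02 [[281.6, 171.0], [281.2, 178.8], [280.6, 187.6]] jawside [[292.9, 195.1], [305.9, 195.0]] jawfar [[290.2, 183.1], [302.6, 183.1]]
0 [[280.1, 171.0], [279.8, 178.9], [279.5, 187.6]] jawside [[292.1, 194.9], [305.2, 194.6]] jawfar [[289.5, 182.9], [301.9, 182.6]]
-0.02 [[278.6, 171.1], [278.5, 178.9], [278.4, 187.7]] jawside [[291.3, 194.7], [304.4, 194.2]] jawfar [[288.8, 182.7], [301.2, 182.2]]
-0.05 [[276.3, 171.2], [276.6, 179.0], [276.8, 187.8]] jawside [[290.2, 194.4], [303.3, 193.6]] jawfar [[287.7, 182.5], [300.2, 181.6]]
```

View pics/jz.png

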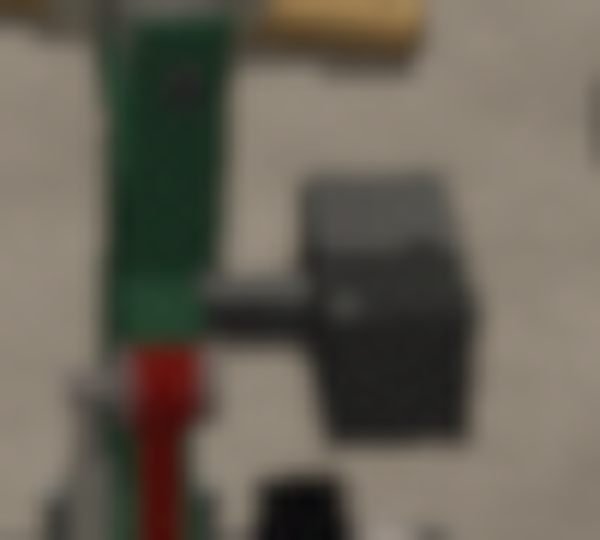

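Emit:
servo_tool(motion=[[0,0,0,0,0,0],[0,0,0,0,0,0],[0,0,0,0,0,0],[0,0,0,0,0,0],[0,0,0,0,0,0]])

```text
time_s: 12.85
tool_pos: [0.5562, -0.044, 0.2098]
orientation: [0.583, 0.4, 0.583, -0.4]
force: [-2.6, 1.5, 6.7]
opening: 0.292
```

```bash
python3 - <<'E'
from h import *
p,r,s=cur();print(p,s["dq"].round(3),s["force"].round(1),s["opening"])
x=r.apply([1,0,0]);print('lean',np.arctan2(x@ex,-x@ez))
q,d=manip.camera("side");a=np.load("pics/s11rgb.npy");a0=np.load("pics/side0rgb.npy")
print(np.abs(q.astype(int)-a)[150:260,240:330].mean())
for nm,sl in dict(jar=np.s_[185:222,195:226],can=np.s_[305:370,225:270],hardy=np.s_[160:188,312:340]).items(): print(nm,np.abs(q[sl].astype(int)-a0[sl]).mean())
print(manip.finish_job())
E
```

```text
[ 0.55616053 -0.04402261  0.2097694 ] [-0.    -0.001 -0.001  0.001 -0.001 -0.002] [-2.6  1.5  6.7] 0.29228248955415803
lean 0.00023651027268080957
0.4261616161616162
jar 2.099099099099099
can 2.3415384615384616
hardy 2.254251700680272
the job is handed in; nothing more can be done
None
```

I flipped the red leg down while the frame still leaned on its stop. Then I gripped the roller, swung the frame upright and handed the job in at about 13 s, still holding it.

**Leg:** In the side and top pictures it sits where the fully-down angle predicts, and it had snapped there before I started lifting.

**Frame:** It stands upright by the tool's turn from the stop (0.0002 rad off vertical). The side picture agrees to about 0.015 rad.

**Hold:** The arm was still and the grip on the roller measured about 27 mm, against its 28 mm diameter. The last wrist force was about 7 N.

**Other objects:** In the side view the jar, can and hardy block showed no real change from the first picture. I did not check the hammer that way. It looks unmoved in the later pictures, and the arm did not go near it.

**Check that disagreed:** The fingertips turned out to be about 17 mm behind the reported TCP instead of 17 mm ahead of it. Because of this, my first two pushes left the leg at about 0.7 rad, short of centre. I corrected for the offset, and the next push snapped it down. I allowed for the same offset when gripping the roller.

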